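# Unlock the tipping stand, park its pin and drain the jug

### The arm

A 7-joint arm with a two-finger parallel gripper is mounted at the origin on the work surface. World frame = base frame: x ahead of the robot, y to its left, z up, the work surface at z = 0. Lengths are in m, angles in rad, forces in N, time in s.
With the tool pointing down it reaches from about 0.4 to 0.85 m from the base axis. Payload 4.5 kg.
Tool frame: the origin (TCP) lies midway between the tips of the shut fingers; the grasp point (between the pads) lies 19 mm behind it (tcp_to_grasp is the distance from the TCP to the grasp point, in m); z points along the fingers, y is the line along which they close (so a half turn about z gives the same grasp; the last joint's range is limited). The gripper opens to 85 mm and grips with 20 to 120 N. Pads are 22 mm wide; open, the fingers measure 114 mm over their backs; the gripper's body (76 mm by 85 mm) begins 54 mm behind the grasp point. The pads swing forward as they close: fully open they stand 13 mm farther back than shut.
Start: joints at [-1.127, 0.689, -0.195, 1.565, 0.157, 0.902, -0.215], TCP at [0.249, 0.573, 0.231] pointing down, gripper open.
Joint ranges: [-3.01, 3.01], [-0.46, 2.08], [-1.47, 1.51], [0.13, 2.56], [-1, 4.14], [0.04, 2.09], [-2.66, 2.66]. Speed limits (rad/s): [2.57, 2.57, 3.14, 3.14, 3.14, 3.14, 3.14].

### API

Orientations are given as a 3x3 rotation matrix whose columns are the frame's x, y, z axes.
In Python, from bench import sense, capture, camera_info, finish_job, boxes_of, regions_of, pinpoint, tcp_to_grasp gives the robot as it stands.
- The arm moves only by the shell command python3 -m jog 'ROWS' [OPENING] [FORCE]. ROWS is JSON, a list of rows, each a list of 6 numbers: the shift along the world's x, y, z in mm, then the turn, a rotation vector about the world's x, y, z in rad. In form: [[tx, ty, tz, rx, ry, rz], ...]. A call has 1 to 20 rows; each row is the pose to reach, as a shift and turn from the pose commanded when the call began; what a row does not reach only later rows make up. A row lasts 1/8 s, in which the tool goes at most 62.5 mm and 10.7 degrees, less where a joint would pass 70% of its speed; a pose out of reach is approached as far as the arm can. A call with a gripper value outside its range is refused whole. OPENING is the gripper's target within -1 to 1 (fully open at 1, half-way at 0, shut at -1), set as the call begins (- or left out, the last holds). The fingers move at their own pace and stop on an object; FORCE is the grip in N (left out, the last holds). Time passes only in rows, so rows that repeat a pose let the fingers close. It gives the time, the measured TCP pose, the force, the opening and the grip force at its end, in the units of the state.
- sense(): the state, without advancing time (a new reading comes with each control period).
- capture(name): name is "scene" or "top"; returns the picture (400x640x3 uint8, red, green, blue); there is no depth.
- camera_info(name): a dict with "fx", "fy", "cx", "cy" (pixels), "k1" (the pictures are not rectified: a ray, as slopes to the right and down, at radius r is drawn at 1 + k1 r^2 times it, then the intrinsics apply), "T" (4x4, takes a point from camera to world coordinates). Camera axes: x right, y down, z forward; pixel columns grow to the right and rows downward; lengths in m; the calibration is good to about 2 mm. A picture is of the moment at which its call begins. camera_info takes no time and is no camera call.
- finish_job(): hands the job in; it is judged then, once.
Trained networks look in the newest picture that a camera, given by its name, has taken for a name from the list of things; names that differ only in an ending like _2 or _b are one class to them, and where a whole thing is asked for, a point or a joint stands for the part that bears it (a point fixed in the world has none). Each returns a list of dicts, best first, with "conf" (0 to 1); they miss things now and then, are a little off and sometimes report something else, mostly with a low value. They report only what shows in the picture. A call takes as long as a camera call.
- boxes_of(query, camera): "box" ([left, top, width, height] in pixels, round what is visible of it).
- regions_of(query, camera): "pixels" (400x640 bool, what is visible of it) and "box" ([left, top, width, height] in pixels, round what is visible of it).
- pinpoint(query, camera): "position" ([column, row] in pixels: a listed point, or the origin of a listed thing).
The state is a dict: "time": time; "qpos": joint angles; "qd": joint speeds; "joint_torque": joint torques, N m; "tcp_pos": TCP position; "tool_rot": TCP orientation; "ft_force": force on the tool from outside, world axes, zero at the start; "torque": the same for the moment, N m; "opening": finger opening in m; "grasp_force": force on a finger pad.
Only numpy, scipy, OpenCV 4.12 (cv2) and the standard library are available. Lean on these libraries where they do the work, as an engineer would, in place of code of your own. Each camera call takes 0.05 s, during which the arm holds its last target. There are 200 camera calls.

### The job

Drain the rinsed jug: draw the slanting locking pin out of the tipping stand and park it in the notch of the plate at the stand's side: pushed fully home, hanging upright, its collar lowered gently onto the plate (neither dropped nor pressed hard) before you let go. Then, by the wooden bar, tip the jug towards the drip tray as far as it goes, keep it there for a second and bring it back fully level without slamming it. Leave the mug, jar and soap bottle where they are.

Things in the scene. Friction and masses are not known exactly. Their poses are not given: they have to be found in the camera images.
- stand: Fixed stand, origin on the table below the jug's axis. Its axes x', y', z (up; mm): -x' is the pin side, roughly towards the robot; +y' the tipping side with a white drip tray (y' 87-187, 22 high). Wooden base x' -150 to 100, y' -150 to 85, 12 high. Aluminium cheeks at x' -84 and 84, 50 wide, up to z 195. Guide block with the bore in front; bracket with the parking notch on the -y' side.
- housing (a point): Front end of the steel bearing housing, a cylinder along x' of radius 24 mm, at stand (-130, 0, 165); it runs back from here to the front cheek. It sticks out over the pin, so that a vertical gripper has no room there; a tool leaning like the pin does.
- bore_mouth (a point): Mouth of the bore, centre of the dark guide block's slanted face (28 x 36 mm), at stand (-132.9, 0, 92.6). The bore is 12 mm square, 22 mm long and leans 35 degrees from vertical: the way out is (-sin 35, 0, cos 35) in the stand's axes, up and to the pin side. This point's axes are the stand's.
- notch_seat (a point): Marks the parking notch, at stand (-100, -130, 98): the parked pin's axis in x' and y' (axes as the stand's). A level steel plate, 8 mm thick, 37 wide, is clamped on its post with its top anywhere 83 to 113 above the table: feel or see for it. Notch 13 mm wide, open to -x', closed end at x' -95 (shank fully home at -100), straight sides from x' -125, flared mouth at -137; free below.
- pin: Loose locking pin, 60 to 130 g. Origin: centre of the collar's underside; z runs from tip to grip. Steel shank 10 mm thick, z 0 to -66, last 3 mm tapered; collar 26 mm across, z 0 to 5; black round grip 18 mm thick, z 5 to 41. At the start fully in the bore, collar on the slanted face; its tip stands in a fork of the cradle and blocks tipping.
- cradle (a joint): Tip angle (rad) of the cradle with the jug: 0 = level, on its stop; 0.80 = the other stop, tipped to +y'. Stiff pivot (0.25 N m of friction): it stays about where it is left. The pin, when in, blocks it within about 0.02 rad.
- pivot (a point): Point of the tipping axis, at stand (0, 0, 165); the axis runs along x'. The white jug, 100 mm across, is part of the cradle; its rim is 52 mm above the pivot. A flat fork (prongs 14 mm apart) hangs in front of the front cheek at x' -106 to -100, down to 129 mm below the pivot, and swings to -y' as the jug tips.
- handle (a point): Middle of the round wooden bar over the jug, 14 mm thick, along x', 120 mm free between its side rods. It is part of the cradle: 120 mm above the pivot when level, moving on an arc of 120 mm radius to +y' and down as the jug tips. It may turn in the fingers.
- mug: Bystander: white mug, 80 mm across, 90 high, handle on one side. Origin at the underside.
- jar: Bystander: glass jar, 72 mm across, 110 high. Origin at the underside.
- soap: Bystander: green soap bottle, 60 mm across, 170 high. Origin at the underside.

How it is judged:
By the outcome, as a careful person would: the job done as asked, in the order asked, and still so for the second after the job is handed in, with the robot touching nothing.
It also fails if it takes over 59 s, if anything falls off the work surface, if the arm or the gripper's body presses on something with over 40 N, if the wrist force passes 120 N, or if a joint passes its speed limit or range.

## Working session

There is one attempt and no reset: what is moved stays moved. The work goes in short steps, Python scripts to look and compute and a shell command to move; the robot and the scene stay as the last step left them, time stands still between calls to the robot, and variables do not carry over. Pictures are saved under pics/ and viewed, at most 10 in all, crops included, and the job is handed in when it is done.

```bash
ls; mkdir -p pics; python3 - <<'E'
from bench import *
import cv2, numpy as np
s=sense(); print(s['time'],s['tcp_pos'],s['tool_rot'],s['opening'],s['ft_force'],tcp_to_grasp)
for c in('scene','top'):
    im=capture(c); cv2.imwrite(f'pics/{c}0.png',im[:,:,::-1])
    i=camera_info(c); print(c,{k:(np.round(v,4).tolist()) for k,v in i.items()})
    for q in('housing','bore_mouth','notch_seat','pin','pivot','handle','stand','mug','jar','soap'):
        print(q,[(np.round(d['position'],1).tolist(),round(d['conf'],2)) for d in pinpoint(q,c)][:2])
E
```

```text
pics
0.0 [0.24878573 0.57263391 0.23046934] [[-9.17241873e-01  3.98330196e-01 -6.33689392e-04]
 [ 3.98330684e-01  9.17240213e-01 -1.74866946e-03]
 [-1.15302457e-04 -1.85637078e-03 -9.99998270e-01]] 0.08515728544083159 [-1.003766    0.68734912  0.08730269] 0.0187
scene {'fx': 441.104, 'fy': 441.104, 'cx': 316.3736, 'cy': 196.2267, 'k1': 0.0131, 'T': [[0.5352, 0.6881, -0.4899, 1.1351], [0.8447, -0.4319, 0.3161, -0.3083], [0.0059, -0.583, -0.8124, 1.1129], [0.0, 0.0, 0.0, 1.0]]}
housing [([260.5, 198.4], 0.73)]
bore_mouth [([265.0, 214.0], 0.67)]
notch_seat [([246.7, 253.5], 0.63)]
pin [([262.0, 213.1], 0.55)]
pivot [([305.8, 222.0], 0.66)]
handle [([301.5, 196.5], 0.78)]
stand [([305.1, 253.0], 0.61)]
mug [([268.9, 333.7], 0.64)]
jar [([322.7, 180.4], 0.57)]
soap [([361.2, 200.4], 0.89)]
top {'fx': 482.969, 'fy': 482.969, 'cx': 318.0116, 'cy': 200.881, 'k1': -0.1337, 'T': [[-0.0084, -0.9812, 0.1927, 0.3689], [-1.0, 0.0089, 0.0018, 0.0485], [-0.0035, -0.1927, -0.9813, 1.2674], [0.0, 0.0, 0.0, 1.0]]}
housing [([367.0, 237.9], 0.91), ([251.0, 227.2], 0.73)]
bore_mouth [([361.2, 242.1], 0.63)]
notch_seat [([405.8, 207.4], 0.94)]
pin [([366.2, 241.5], 0.55), ([272.6, 274.2], 0.38)]
pivot [([366.2, 243.9], 0.49)]
handle [([352.8, 172.6], 0.9)]
stand [([341.5, 202.2], 0.65)]
mug [([414.7, 148.3], 0.55)]
jar [([271.7, 274.4], 0.94)]
soap [([253.3, 225.3], 0.93)]
```

View pics/scene0.png

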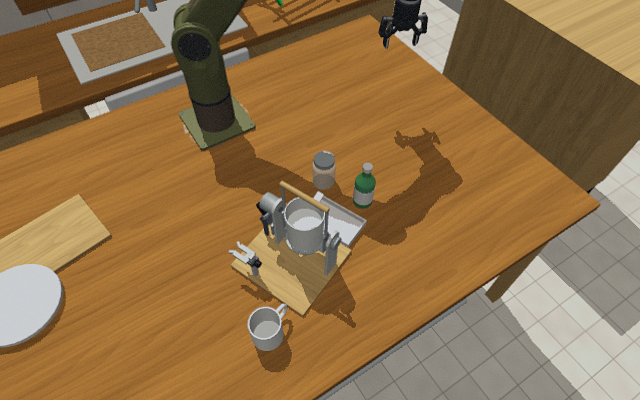

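View pics/top0.png

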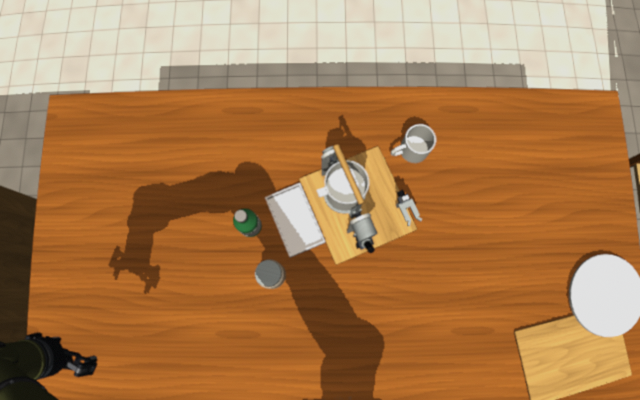

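```bash
cat > h.py <<'E'
from bench import *
import cv2, numpy as np
from scipy.optimize import least_squares
from scipy.spatial.transform import Rotation as Ro
def proj(c,P):
    i=camera_info(c); T=i['T']; p=(np.atleast_2d(P)-T[:3,3])@T[:3,:3]
    s=p[:,:2]/p[:,2:]; r2=(s**2).sum(1,keepdims=True); s=s*(1+i['k1']*r2)
    return s*i['fx']+[i['cx'],i['cy']]
def tri(obs): # list of (cam,pix)
    f=lambda P:np.concatenate([proj(c,P)[0]-p for c,p in obs])
    r=least_squares(f,[.5,0,.15]); return r.x,np.abs(r.fun).max()
def onz(c,p,z):
    return least_squares(lambda q:proj(c,[q[0],q[1],z])[0]-p,[.5,0]).x
def S2W(st,P):
    x,y,a=st; P=np.atleast_2d(P)/1000.
    return np.c_[x+P[:,0]*np.cos(a)-P[:,1]*np.sin(a), y+P[:,0]*np.sin(a)+P[:,1]*np.cos(a),P[:,2]]
E
python3 - <<'E'
from h import *
pts={'housing':(-130,0,165),'bore_mouth':(-132.9,0,92.6),'notch_seat':(-100,-130,98),'pivot':(0,0,165),'handle':(0,0,285),'stand':(0,0,0)}
obs=[('scene','housing',260.5,198.4),('scene','bore_mouth',265,214),('scene','notch_seat',246.7,253.5),('scene','pivot',305.8,222),('scene','handle',301.5,196.5),('scene','stand',305.1,253),
('top','housing',367,237.9),('top','bore_mouth',361.2,242.1),('top','notch_seat',405.8,207.4),('top','handle',352.8,172.6),('top','stand',341.5,202.2)]
def f(st): return np.concatenate([proj(c,S2W(st,pts[n]))[0]-[u,v] for c,n,u,v in obs])
b=min((least_squares(f,[.5,0,a],loss='soft_l1') for a in np.arange(-3,3.2,.5)),key=lambda r:r.cost)
print(b.x,b.cost)
for o,r in zip(obs,f(b.x).reshape(-1,2)): print(o[:2],r.round(1))
E
```

```text
Traceback (most recent call last):
  File "h.py", line 6, in proj
    i=camera_info(c); T=i['T']; p=(np.atleast_2d(P)-T[:3,3])@T[:3,:3]
ValueError: time passes only in moves, steps and waits
```

The pictures show the stand ahead of the robot, with the pin near top (367,245), the notch bracket at (407,207), the tray on the left at (297,218), the mug at (418,145), the jar at (270,274) and the soap at (247,222). camera_info must be cached, because calling it repeatedly fails.

```bash
sed -i 's/^def proj/CI={c:camera_info(c) for c in ("scene","top")}\ndef proj/; s/i=camera_info(c)/i=CI[c]/' h.py
cat > fit.py <<'E'
from h import *
pts={'housing':(-130,0,165),'bore_mouth':(-132.9,0,92.6),'notch_seat':(-100,-130,98),'pivot':(0,0,165),'handle':(0,0,285),'stand':(0,0,0)}
obs=[('scene','housing',260.5,198.4),('scene','bore_mouth',265,214),('scene','notch_seat',246.7,253.5),('scene','pivot',305.8,222),('scene','handle',301.5,196.5),('scene','stand',305.1,253),
('top','housing',367,237.9),('top','bore_mouth',361.2,242.1),('top','notch_seat',405.8,207.4),('top','handle',352.8,172.6),('top','stand',341.5,202.2)]
def f(st): return np.concatenate([proj(c,S2W(st,pts[n]))[0]-[u,v] for c,n,u,v in obs])
b=min((least_squares(f,[.5,0,a],loss='soft_l1') for a in np.arange(-1,1.2,.5)),key=lambda r:r.cost)
E
python3 - <<'E'
from fit import *
print(b.x,b.cost)
for o,r in zip(obs,f(b.x).reshape(-1,2)): print(o[:2],r.round(1))
# overlay
for c in('scene','top'):
    im=cv2.imread(f'pics/{c}0.png'); st=b.x
    def pl(P,col,closed=True):
        p=proj(c,S2W(st,P)); k=np.int32(np.round(((p-o)*4)*16)); cv2.polylines(big,[k],closed,col,1,cv2.LINE_AA,4)
    ctr=proj(c,S2W(st,(-20,-20,120)))[0]; o=np.round(ctr-[85,70])
    x,y=map(int,o); big=cv2.resize(im[y:y+140,x:x+170],None,fx=4,fy=4,interpolation=cv2.INTER_CUBIC); o=o-.0
    pl([(-150,-150,12),(100,-150,12),(100,85,12),(-150,85,12)],(0,0,255))
    pl([(-60,0,285),(60,0,285)],(255,0,0),False)
    t=np.linspace(0,6.28,30)
    pl(np.c_[-130+0*t,24*np.cos(t),165+24*np.sin(t)],(0,255,0))
    pl(np.c_[50*np.cos(t),50*np.sin(t),217+0*t],(255,255,0))
    s,cc=np.sin(.6109),np.cos(.6109); pl([(-132.9,0,92.6),(-132.9-41*s,0,92.6+41*cc)],(255,0,255),False)
    pl([(-137,-136.5,98),(-95,-136.5,98),(-95,-123.5,98),(-137,-123.5,98)],(0,255,255),False)
    pl([(-150,87,22),(50,87,22),(50,187,22),(-150,187,22)],(0,0,255))
    cv2.imwrite(f'pics/{c}_ov.png',big)
E
```

```text
[ 0.61714952 -0.00942603  0.41529816] 19.298633390526337
('scene', 'housing') [3.3 0.9]
('scene', 'bore_mouth') [ 0.3 -0.1]
('scene', 'notch_seat') [-2.3  0. ]
('scene', 'pivot') [-1.4  0.7]
('scene', 'handle') [ 2.1 -1.5]
('scene', 'stand') [0.2 0.8]
('top', 'housing') [ 0.3 -0.2]
('top', 'bore_mouth') [3.7 0.2]
('top', 'notch_seat') [1.1 0.8]
('top', 'handle') [-6.5  2.1]
('top', 'stand') [-0.9 -1.3]
```

View pics/top_ov.png

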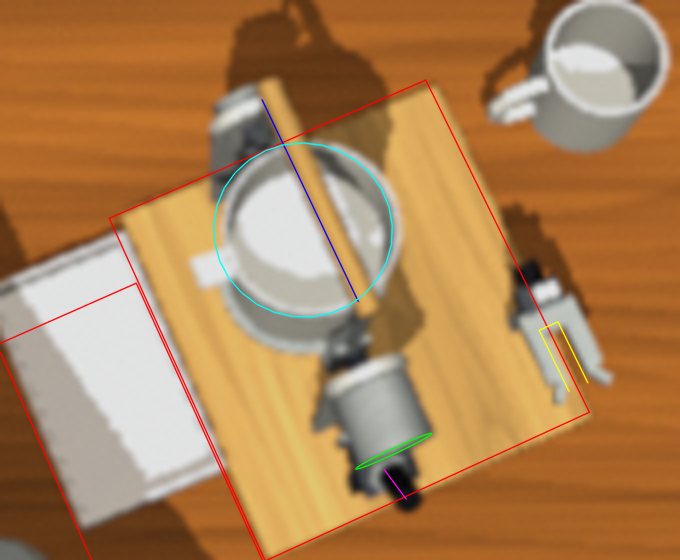

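View pics/scene_ov.png

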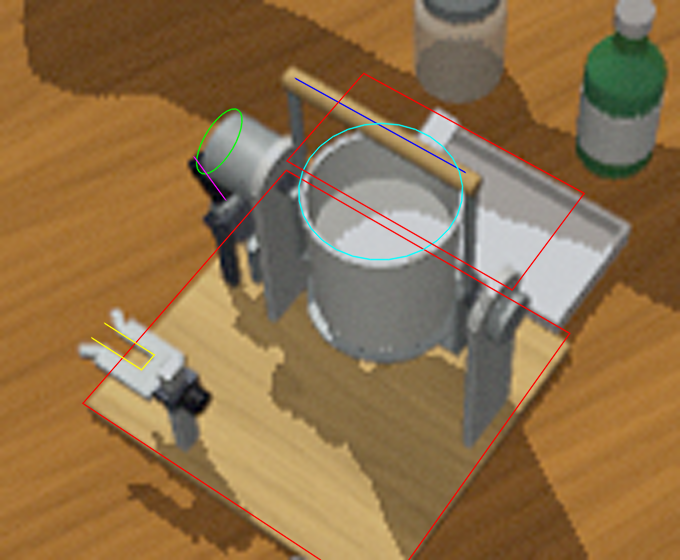

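The overlays agree to within a few mm, and the high parts are slightly off in the top view. I'll zoom in on the pin and notch for local measurements.

```bash
python3 - <<'E'
from h import *
def crop(c,x,y,w,h,k):
    im=cv2.imread(f'pics/{c}0.png')[y:y+h,x:x+w]
    M=np.float32([[k,0,0],[0,k,0]])
    big=cv2.warpAffine(im,M,(w*k,h*k),flags=cv2.INTER_CUBIC)  # big px = k*(u-x)
    for u in range(x,x+w,10): cv2.line(big,((u-x)*k,0),((u-x)*k,6),(0,0,255),1); cv2.putText(big,str(u),((u-x)*k+2,16),0,.4,(0,0,255),1)
    for v in range(y,y+h,10): cv2.line(big,(0,(v-y)*k),(6,(v-y)*k),(0,0,255),1); cv2.putText(big,str(v),(8,(v-y)*k+4),0,.4,(0,0,255),1)
    return big
cv2.imwrite('pics/top_z.png',crop('top',320,140,110,115,5))
a=crop('scene',230,180,80,90,6)
cv2.imwrite('pics/scene_z.png',a)
E
```

```text
(no output)
```

View pics/top_z.png

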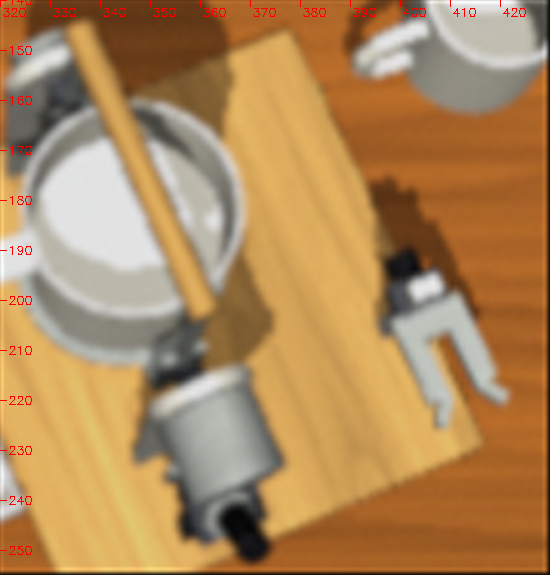

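View pics/scene_z.png

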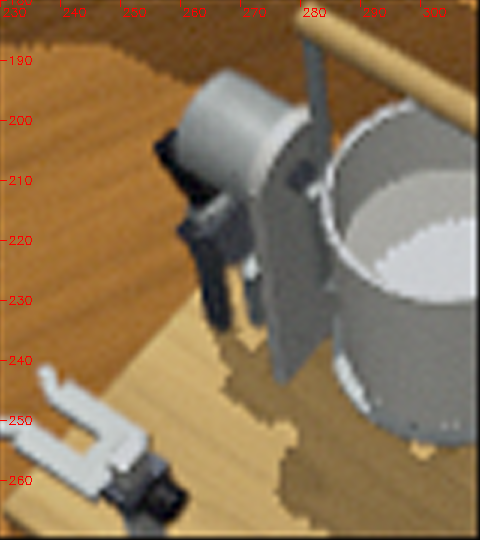

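Measured points, top view: bar ends (335.6,145) and (360.4,203), jug rim centre (346.5,181.6), housing end (367.4,236), grip end (370.6,248.6), notch end (408,207) and mouth (414.4,222.4). Scene view: notch end (245,254.5), notch mouth (234.2,246.7), grip end (257.5,204.2). I'll refit with small camera corrections and a free plate height.

```bash
cat > fit2.py <<'E'
from h import *
s,c_=np.sin(np.radians(35)),np.cos(np.radians(35))
G=(-132.9-41*s,0,92.6+41*c_)
def model(p):
    st=p[:3]; zp=p[3]*1000
    O=[('top',(67,0,285),335.6,145),('top',(-67,0,285),360.4,203),('top',(0,0,217),346.5,181.6),('top',(-130,0,165),367.4,236),('top',G,370.6,248.6),
     ('top',(-150,-150,12),416.6,228.6),('top',(100,-150,12),378.6,146.4),('top',(-95,-130,zp),408,207),('top',(-137,-130,zp),414.4,222.4),
     ('scene',(-95,-130,zp),245,254.5),('scene',(-137,-130,zp),234.2,246.7),('scene',G,257.5,204.2),('scene',(-67,0,285),280.8,183.3),
     ('scene',(0,0,285),301.5,196.5),('scene',(0,0,0),305.1,253),('scene',(-132.9,0,92.6),265,214)]
    return st,O
def res(p):
    st,O=model(p); out=[]
    for c,P,u,v in O:
        k=4 if c=='top' else 10
        i=CI[c]; T=i['T']; W=S2W(st,P)[0]
        Rc=T[:3,:3]@Ro.from_rotvec(p[k:k+3]*1e-3).as_matrix(); tc=T[:3,3]+p[k+3:k+6]*1e-3
        q=(W-tc)@Rc; a=q[:2]/q[2]; a=a*(1+i['k1']*a@a)
        out.append(a*i['fx']+[i['cx'],i['cy']]-[u,v])
    return np.array(out)
r=least_squares(lambda p:np.r_[res(p).ravel(),p[4:]/np.tile([1.,1,1,1,1,1],2)],[.617,-.009,.415,.098]+[0]*12,loss='soft_l1')
E
python3 - <<'E'
from fit2 import *
print(r.x.round(4),r.cost)
for o,e in zip(model(r.x)[1],res(r.x)): print(o[0],np.round(o[1],0),e.round(1))
r0=least_squares(lambda p:res(np.r_[p,np.zeros(12)]).ravel(),[.617,-.009,.415,.098],loss='soft_l1');print(r0.x,r0.cost)
E
```

```text
[ 0.6198 -0.013   0.39    0.097   0.0169 -0.1846 -0.0348 -0.0071  0.1185
  0.0543 -0.0743 -0.138   0.0749  0.0071 -0.1185  0.0684] 6.46682386060697
top [ 67   0 285] [-0.1  0.3]
top [-67   0 285] [ 0.6 -0.6]
top [  0   0 217] [-0.1 -0.6]
top [-130    0  165] [0.3 1.1]
top [-156.    0.  126.] [-0.   0.7]
top [-150 -150   12] [0.4 0.2]
top [ 100 -150   12] [-0.5 -1.6]
top [ -95. -130.   97.] [-0.8 -0. ]
top [-137. -130.   97.] [-0.1  0. ]
scene [ -95. -130.   97.] [-0.1  0.2]
scene [-137. -130.   97.] [-1.5 -0.3]
scene [-156.    0.  126.] [ 0.2 -0.9]
scene [-67   0 285] [-0.7 -0.3]
scene [  0   0 285] [ 1.5 -0.1]
scene [0 0 0] [-0.2  2. ]
scene [-133.    0.   93.] [0.5 0.3]
[ 0.61986675 -0.01313307  0.38954939  0.09717295] 6.595902960315476
```

The fit is consistent: stand at (0.620, -0.013), yaw 0.390, plate top about 97 mm. Next I'll write the pose helper and compute the pregrasp.

```bash
cat > g.py <<'E'
import numpy as np, sys
from bench import sense, tcp_to_grasp
from scipy.spatial.transform import Rotation as Ro
ST=(.6198,-.0130,.390)
RZ=Ro.from_euler('z',ST[2]).as_matrix()
s35,c35=np.sin(np.radians(35)),np.cos(np.radians(35))
def s2w(P): return RZ@(np.array(P,float)/1000)+[ST[0],ST[1],0]
def w2s(W): return RZ.T@(np.array(W)-[ST[0],ST[1],0])*1000
def rot(lean,flip=1): # lean deg: tool z=(sin,0,-cos) in stand axes, tool y=flip*y'
    a=np.radians(lean); z=np.array([np.sin(a),0,-np.cos(a)]); y=np.array([0,flip,0.]); return RZ@np.c_[np.cross(y,z),y,z]
def tgt(G,R): # grasp point in stand mm -> row from present measured pose
    s=sense(); tcp=s2w(G)+R[:,2]*tcp_to_grasp
    d=(tcp-s['tcp_pos'])*1000; rv=Ro.from_matrix(R@s['tool_rot'].T).as_rotvec()
    return np.r_[d.round(1),rv.round(3)].tolist(), (tcp*1000).round(0)
def pinpt(z): return np.array([-132.9-z*s35,0,92.6+z*c35])
def show(pinz=None):
    s=sense(); R=s['tool_rot']; g=s['tcp_pos']-R[:,2]*tcp_to_grasp
    print('t',round(s['time'],2),'grasp pt stand',w2s(g).round(1),'toolz',(RZ.T@R[:,2]).round(3),'tooly',(RZ.T@R[:,1]).round(3))
    print('F stand',(RZ.T@s['ft_force']).round(1),'T',(RZ.T@s['torque']).round(2),'open',round(s['opening']*1000,1),'grip',np.round(s['grasp_force'],1),'q',np.round(s['qpos'],2))
E
python3 - <<'E'
from g import *
show()
print(tgt(pinpt(110),rot(35)))
E
```

```text
t 1.1 grasp pt stand [-120.1  683.3  250. ] toolz [ 0.  0. -1.] tooly [0.717 0.697 0.   ]
F stand [0.1 0.1 0.5] T [-0.02  0.05  0.06] open 85.3 grip 0.0 q [-1.13  0.69 -0.19  1.57  0.16  0.9  -0.22]
([199.5, -656.7, -64.0, -0.006, -0.627, 0.774], array([448., -83., 167.]))
```

```bash
python3 -m jog '[[10,-40,30,0,-0.05,0.06],[30,-90,50,0,-0.1,0.13],[50,-140,60,0,-0.16,0.19],[70,-190,60,0,-0.21,0.26],[90,-245,60,0,-0.26,0.32],[110,-300,60,0,-0.31,0.39],[125,-355,60,0,-0.36,0.45],[140,-410,60,0,-0.42,0.52],[155,-465,50,0,-0.47,0.58],[165,-520,30,0,-0.52,0.65],[180,-575,0,-0.003,-0.58,0.71],[190,-625,-35,-0.006,-0.627,0.774],[199.5,-656.7,-64,-0.006,-0.627,0.774],[199.5,-656.7,-64,-0.006,-0.627,0.774],[199.5,-656.7,-64,-0.006,-0.627,0.774]]' 0 30; python3 -c "
from g import *
show();print(tgt(pinpt(110),rot(35)));print(tgt(pinpt(28),rot(35)))"
```

```text
time: 2.98
tcp_pos: [0.4284, -0.0047, 0.1851]
tool_rot: [[-0.83, -0.385, 0.405], [-0.353, 0.923, 0.153], [-0.432, -0.016, -0.902]]
ft_force: [0.2, 0.5, -1.3]
opening: 0.0424
grasp_force: 0.0
t 2.98 grasp pt stand [-181.9   80.7  201.9] toolz [ 0.433 -0.012 -0.902] tooly [-0.005  1.    -0.016]
F stand [ 0.4  0.4 -1.3] T [0.05 0.51 0.05] open 42.4 grip 0.0 q [ 0.76  0.82 -1.34  2.55  1.85  0.78 -0.03]
([20.0, -78.8, -17.7, 0.077, -0.145, -0.004], array([448., -83., 167.]))
([63.5, -60.9, -84.9, 0.077, -0.145, -0.004], array([492., -66., 100.]))
```

```bash
python3 -m jog '[[0,0,0,0,0,0],[0,0,0,0,0,0]]' >/dev/null; python3 -c "
from g import *
show();print(tgt(pinpt(60),rot(35)));print(tgt(pinpt(28),rot(35)))"
```

```text
t 3.23 grasp pt stand [-183.9   81.3  200.9] toolz [ 0.426 -0.013 -0.905] tooly [-0.003  1.    -0.016]
F stand [0.2 0.8 0.1] T [-0.04  0.43  0.01] open 42.8 grip 0.0 q [ 0.76  0.81 -1.33  2.55  1.85  0.77 -0.03]
([48.7, -67.6, -57.5, 0.079, -0.152, -0.001], array([475., -73., 126.]))
([65.7, -60.6, -83.7, 0.079, -0.152, -0.001], array([492., -66., 100.]))
```

The arm ran into q4/q3 limits with this wrist yaw, and the half-turned grasp should suit it better. I'll fit a simple S-R-S kinematic model to the readings so I can plan the configuration.

```bash
python3 - <<'E'
from g import *
import itertools
s=sense(); np.set_printoptions(precision=4,suppress=True)
q1=s['qpos'];R1=s['tool_rot'];p1=s['tcp_pos'];print(q1)
q0=np.array([-1.127,.689,-.195,1.565,.157,.902,-.215]);p0=np.array([.249,.573,.231])
R0=np.array([[-.91724,.39833,-.0006],[.39833,.91724,-.0017],[-.0001,-.00186,-1]])
ax='zyzyzyz'
best=[]
for sg in itertools.product([1,-1],repeat=7):
    def f(q): return Ro.from_euler(ax[0],0).as_matrix()
    Ms=[]
    for q in(q0,q1):
        M=[Ro.from_euler(a,g*x).as_matrix() for a,g,x in zip(ax,sg,q)]
        Ms.append(M)
    # unknown constant yaw A at base and B at tool, and offset C at joint5/3 (multiples of 90)
    for A,C3,C,B in itertools.product(range(4),range(4),range(4),range(4)):
        z=lambda k:Ro.from_euler('z',k*np.pi/2).as_matrix()
        e=0
        for M,Rm in zip(Ms,(R0,R1)):
            T=z(A)@M[0]@M[1]@z(C3)@M[2]@M[3]@z(C)@M[4]@M[5]@M[6]@z(B)
            e+=np.abs(T-Rm).max()
        best.append((e,sg,A,C3,C,B))
best.sort(key=lambda t:t[0])
for b in best[:6]: print(b)
E
```

```text
[ 0.758   0.8112 -1.3293  2.5505  1.8514  0.7717 -0.0311]
(np.float64(0.0027946573719278924), (-1, -1, -1, -1, -1, 1, -1), 2, 0, 2, 1)
(np.float64(0.002794657371927894), (-1, 1, -1, -1, -1, -1, -1), 0, 2, 0, 3)
(np.float64(0.0027946573719278976), (-1, 1, -1, -1, -1, 1, -1), 0, 2, 2, 1)
(np.float64(0.002794657371927948), (-1, -1, -1, 1, -1, -1, -1), 2, 2, 2, 3)
(np.float64(0.0027946573719279722), (-1, -1, -1, -1, -1, -1, -1), 2, 0, 0, 3)
(np.float64(0.0027946573719279757), (-1, 1, -1, 1, -1, -1, -1), 0, 0, 2, 3)
```

```bash
cat > kin.py <<'E'
from g import *
from scipy.optimize import least_squares
LO=np.array([-3.01,-.46,-1.47,.13,-1,.04,-2.66]);HI=np.array([3.01,2.08,1.51,2.56,4.14,2.09,2.66])
def E(a,x): return Ro.from_euler(a,x).as_matrix()
SG=(-1,1,-1,1,-1,-1,-1)
def fk(q,L):
    h,d1,d2,d3=L[:4]; a=L[4] if len(L)>4 else 0; b=L[5] if len(L)>5 else 0
    R=E('z',-q[0])@E('y',q[1])@E('z',-q[2]); p=np.array([0,0,h])+R@[a,0,d1]
    R=R@E('y',q[3]); p=p+R@[-a,0,d2]
    R=R@E('z',np.pi-q[4])@E('y',-q[5]); p=p+R@[b,0,0]
    R=R@E('z',-q[6])@E('z',1.5*np.pi); return p+R@[0,0,d3],R
q0=np.array([-1.1270,.689,-.195,1.565,.157,.902,-.215]);p0=np.array([.24879,.57263,.23047])
def fitL(data,n):
    return least_squares(lambda L:np.r_[np.ravel([fk(q,L)[0]-p for q,p in data]),1e-3*(L[4:])],[.3,.35,.35,.25,.0,.0][:n])
E
python3 - <<'E'
from kin import *
s=sense()
for n in(4,5,6):
    r=fitL([(q0,p0),(s['qpos'],s['tcp_pos'])],n); print(n,r.x.round(4),np.abs(r.fun).max())
E
```

```text
4 [0.2624 0.589  0.3215 0.2922] 0.03929561847832802
5 [0.0878 0.5351 0.2598 0.1159 0.0577] 0.03895542268710209
6 [-2.7362 -0.0795 -3.3308 -0.8226  0.9284  1.9817] 0.001981733463612229
```

```bash
python3 - <<'E'
from kin import *
s=sense();R0=s['tool_rot']
np.save('d1.npy',np.r_[s['qpos'],s['tcp_pos']])
# path: unlean + yaw decreasing
for a,l in((75,15),(40,0),(0,0),(-40,0)):
    a=np.radians(a); y=np.array([np.cos(a),np.sin(a),0]); 
    lx=np.radians(l); h=np.array([np.sin(-a),np.cos(a),0]); h=np.array([y[1],-y[0],0]) # horizontal perp
    z=h*np.sin(lx)+np.array([0,0,-np.cos(lx)]); R=np.c_[np.cross(y,z),y,z]
    print(Ro.from_matrix(R@R0.T).as_rotvec().round(3))
E
```

```text
[ 0.004  0.182 -0.654]
[ 0.128  0.453 -1.247]
[ 0.303  0.421 -1.93 ]
[ 0.497  0.338 -2.608]
```

```bash
python3 -m jog '[[5,-15,25,0,0.05,-0.15],[15,-30,60,0,0.1,-0.3],[25,-45,95,0,0.14,-0.47],[35,-60,130,0.004,0.182,-0.654],[40,-75,150,0.045,0.27,-0.85],[45,-90,165,0.085,0.36,-1.05],[50,-105,165,0.128,0.453,-1.247]]' >/dev/null; python3 -c "
from kin import *
s=sense();np.save('d2.npy',np.r_[s['qpos'],s['tcp_pos']]);show()
print(Ro.from_matrix(s['tool_rot']).as_rotvec(),s['tcp_pos'])
"; python3 -m jog '[[0,-5,0,0,0,-0.17],[0,-10,0,0,0,-0.34],[0,-15,0,0,0,-0.51],[0,-15,0,0,0,-0.68],[0,-15,0,0,0,-0.85],[0,-15,0,0,0,-1.02]]' >/dev/null; python3 - <<'E'
from kin import *
s=sense();np.save('d3.npy',np.r_[s['qpos'],s['tcp_pos']]);show();print(s['tcp_pos'])
D=[np.r_[q0,p0]]+[np.load(f'd{i}.npy') for i in(1,2,3)]
def fk2(q,L):
    h,d1,a1,d2,a2,b,d3=L
    R=E('z',-q[0])@E('y',q[1])@E('z',-q[2]); p=np.array([0,0,h])+R@[a1,0,d1]
    R=R@E('y',q[3]); p=p+R@[a2,0,d2]
    R=R@E('z',np.pi-q[4])@E('y',-q[5]); p=p+R@[b,0,0]
    R=R@E('z',-q[6])@E('z',1.5*np.pi); return p+R@[0,0,d3]
for x0 in([.267,.293,.0525,.3425,-.0775,.076,.25],[.267,.293,.0525,.3425,.0775,-.076,.25],[.3,.3,0,.3,0,0,.25]):
    r=least_squares(lambda L:np.r_[np.ravel([fk2(d[:7],L)-d[7:] for d in D])],x0); print(r.x.round(4),np.abs(r.fun).max())
E
```

```text
t 4.1 grasp pt stand [-167.1  -31.7  371.9] toolz [ 0.039 -0.049 -0.998] tooly [0.906 0.422 0.014]
F stand [-0.4  0.4  0.3] T [-0.03  0.01  0.04] open 43.0 grip 0.0 q [ 0.83  0.52 -1.15  1.81  0.58  1.13  0.32]
[ 1.12086432  2.86808867 -0.01388361] [ 0.47832389 -0.10647145  0.35326737]
t 4.85 grasp pt stand [-172.7  -45.1  370.8] toolz [-0.015 -0.058 -0.998] tooly [ 0.834 -0.551  0.02 ]
F stand [-0.3 -0.3  0.4] T [ 0.09  0.   -0.07] open 42.7 grip 0.0 q [ 0.67  0.45 -0.84  1.78  0.44  1.1  -0.53]
[ 0.47738991 -0.12147353  0.35211442]
[ 3.438e-01  6.203e-01 -6.450e-02  3.567e-01 -6.000e-04  1.310e-02
  4.038e-01] 0.03241185481299402
[ 3.438e-01  6.203e-01 -6.450e-02  3.567e-01 -6.000e-04  1.310e-02
  4.038e-01] 0.03241185446385761
[ 3.438e-01  6.203e-01 -6.450e-02  3.567e-01 -6.000e-04  1.310e-02
  4.038e-01] 0.03241185473544597
```

```bash
cat >> kin.py <<'E'
def cols(q):
    R1=E('z',-q[0]);R3=R1@E('y',q[1])@E('z',-q[2]);R4=R3@E('y',q[3]);R5=R4@E('z',np.pi-q[4]);R6=R5@E('y',-q[5])
    A=np.c_[[0,0,1],R1[:,0],R1[:,1],R3,R4,R6]   # h, x1,y1, L1(3), L2(3), L3(3)
    return A, R6@E('z',-q[6])@E('z',1.5*np.pi)
def data():
    import glob
    return [np.r_[q0,p0]]+[np.load(f) for f in sorted(glob.glob('d*.npy'))]
PR=np.array([.365,0,0,-.02,0,.395,-.02,0,.385,0,0,.3])
def solveL(lam=1e-3):
    D=data(); A=np.vstack([cols(d[:7])[0] for d in D]); y=np.concatenate([d[7:] for d in D])
    x=np.linalg.lstsq(np.vstack([A,lam*np.eye(12)]),np.r_[y,lam*PR],rcond=None)[0]
    return x,np.abs(A@x-y).max()
def FK(q,L): A,R=cols(q); return A@L,R
def ik(tcp,R,L,q0,w=.01,lo=LO+.06,hi=HI-.06):
    mid=(lo+hi)/2
    f=lambda q:np.r_[(FK(q,L)[0]-tcp)*20,(FK(q,L)[1]-R).ravel()*3,w*(q-q0)]
    r=least_squares(f,np.clip(q0,lo+.01,hi-.01),bounds=(lo,hi)); p,Rr=FK(r.x,L); return r.x,np.linalg.norm(p-tcp)*1000,np.abs(Rr-R).max()
E
python3 - <<'E'
from kin import *
np.set_printoptions(precision=4,suppress=True)
for lam in(.1,.02,1e-2,1e-3): print(*solveL(lam))
E
```

```text
[ 0.3731  0.0334 -0.0312  0.0167 -0.0108  0.4924 -0.0202 -0.0108  0.3525
 -0.0204 -0.0082  0.3067] 0.004165385801667643
[ 0.3492  0.0041 -0.0202  0.0026 -0.013   0.5545 -0.0016 -0.013   0.3487
 -0.0054  0.0001  0.3272] 0.00044551146424659516
[ 0.3455  0.0012 -0.0189  0.0007 -0.013   0.5608  0.0001 -0.013   0.3488
 -0.0043  0.0013  0.3281] 0.0001802986958520103
[ 0.344   0.0001 -0.0184  0.0001 -0.013   0.5631  0.0007 -0.013   0.3487
 -0.0038  0.0018  0.3284] 0.00012903506898653827
```

The kinematic model fits to 0.2 mm. Next is IK for the key poses with both flips.

```bash
cat > plan.py <<'E'
from kin import *
L=solveL(1e-3)[0]
def sols(G,R,n=25,seed=0):
    tcp=s2w(G)+R[:,2]*tcp_to_grasp; rg=np.random.default_rng(seed); out=[]
    for k in range(n):
        q,e,er=ik(tcp,R,L,rg.uniform(LO+.1,HI-.1),w=1e-4)
        if e<1 and er<.01: out.append(q)
    return out
E
python3 - <<'E'
from plan import *
np.set_printoptions(precision=2,suppress=True)
qc=sense()['qpos']
for fl in(1,-1):
    for name,G,R in(('pre',pinpt(80),rot(35,fl)),('grasp',pinpt(28),rot(35,fl)),('out',pinpt(110),rot(35,fl)),('park',(-100,-130,125),rot(0,fl)),('bar',(0,0,285),rot(0,fl)),('tipped',(0,86,165+84),rot(0,fl))):
        S=sols(G,R); mg=lambda q:np.minimum(q-LO,HI-q).min()
        S.sort(key=lambda q:-mg(q)); print(fl,name,len(S),*( (q,round(mg(q),2)) for q in S[:2]))
E
```

```text
1 pre 0
1 grasp 16 (array([ 0.96,  1.27, -1.4 ,  2.5 ,  2.17,  1.03,  0.18]), np.float64(0.06)) (array([ 0.96,  1.27, -1.39,  2.5 ,  2.17,  1.03,  0.18]), np.float64(0.06))
1 out 0
1 park 15 (array([ 0.55,  0.89, -0.62,  1.72,  0.71,  0.76,  1.54]), np.float64(0.72)) (array([ 0.62,  0.93, -0.76,  1.72,  0.83,  0.85,  1.43]), np.float64(0.71))
1 bar 12 (array([ 0.15,  0.66, -0.36,  1.53,  0.26,  1.  ,  1.67]), np.float64(0.96)) (array([ 0.14,  0.66, -0.35,  1.53,  0.25,  1.  ,  1.68]), np.float64(0.96))
1 tipped 12 (array([ 0.05,  0.67, -0.42,  1.66,  0.33,  0.88,  1.46]), np.float64(0.84)) (array([ 0.04,  0.66, -0.4 ,  1.66,  0.31,  0.88,  1.47]), np.float64(0.84))
-1 pre 0
-1 grasp 0
-1 out 0
-1 park 16 (array([ 0.58,  0.9 , -0.68,  1.72,  0.76,  0.8 , -1.65]), np.float64(0.76)) (array([ 0.57,  0.9 , -0.65,  1.72,  0.74,  0.78, -1.63]), np.float64(0.74))
-1 bar 15 (array([ 0.23,  0.68, -0.52,  1.53,  0.37,  1.03, -1.56]), np.float64(0.95)) (array([ 0.12,  0.65, -0.31,  1.53,  0.22,  0.99, -1.43]), np.float64(0.95))
-1 tipped 16 (array([ 0.13,  0.69, -0.56,  1.66,  0.44,  0.92, -1.78]), np.float64(0.88)) (array([ 0.1 ,  0.68, -0.51,  1.66,  0.4 ,  0.91, -1.74]), np.float64(0.87))
```

```bash
cat > srch.py <<'E'
from plan import *
def gr(phi,dl):
    a=RZ@np.array([-s35,0,c35]); n=RZ@np.array([c35,0,s35]); yp=RZ@np.array([0,1.,0])
    y=np.cos(phi)*yp+np.sin(phi)*n; z=Ro.from_rotvec(y*dl).apply(-a)
    return np.c_[np.cross(y,z),y,z]
E
python3 - <<'E'
from srch import *
np.set_printoptions(precision=2,suppress=True)
res=[]
for ph in(-60,-45,-30,-15,0,15,30,45,60,120,135,150,165,180,195,210,225,240):
  for dl in(-25,-18,-10,0,10,18,25):
    R=gr(np.radians(ph),np.radians(dl))
    if R[2,2]>-.6: continue
    S=sols(pinpt(98),R,5)
    for q in S:
        tcp=s2w(pinpt(30))+R[:,2]*tcp_to_grasp; q2,e,er=ik(tcp,R,L,q,w=1e-3)
        if e<1 and er<.01:
            m=min(np.minimum(x-LO,HI-x).min() for x in(q,q2)); res.append((m,ph,dl,q,q2,RZ.T@R[:,2],RZ.T@R[:,1]))
res.sort(key=lambda t:-t[0]); seen=set()
for t in res:
    if t[1:3] in seen: continue
    seen.add(t[1:3]); print(round(t[0],2),*t[1:])
E
```

```text
0.23 240 -25 [ 1.03  0.9  -1.04  2.15  0.57  0.41 -2.39] [ 0.89  0.98 -0.89  2.11  0.64  0.3  -2.43] [ 0.35  0.37 -0.86] [-0.71 -0.5  -0.5 ]
0.23 -15 25 [ 0.44  0.62 -0.58  2.33  1.45  0.36  0.78] [ 0.42  0.79 -0.63  2.28  1.68  0.46  0.54] [ 0.19 -0.11 -0.98] [-0.21  0.97 -0.15]
0.23 45 25 [ 0.87  0.78 -0.84  2.15  0.38  0.37  1.14] [ 0.73  0.88 -0.71  2.11  0.43  0.27  1.1 ] [ 0.28  0.3  -0.91] [0.58 0.71 0.41]
0.22 30 25 [ 0.77  0.73 -0.77  2.17  0.52  0.37  1.18] [ 0.62  0.83 -0.62  2.12  0.58  0.26  1.12] [ 0.22  0.21 -0.95] [0.41 0.87 0.29]
0.22 225 -25 [ 0.62  0.68 -0.4   2.16 -0.5   0.36 -1.09] [ 0.56  0.81 -0.4   2.11 -0.51  0.26 -1.09] [ 0.28  0.3  -0.91] [-0.58 -0.71 -0.41]
0.21 0 18 [ 0.63  0.65 -0.68  2.35  1.65  0.25  0.45] [ 0.61  0.84 -0.78  2.3   1.85  0.43  0.25] [ 0.29 -0.   -0.96] [-0.  1.  0.]
0.2 60 25 [ 0.96  0.84 -0.89  2.15  0.26  0.34  1.07] [ 0.83  0.93 -0.78  2.11  0.3   0.24  1.06] [ 0.35  0.37 -0.86] [0.71 0.5  0.5 ]
0.2 15 18 [ 0.73  0.69 -0.77  2.31  1.31  0.24  0.59] [ 0.71  0.88 -0.86  2.26  1.67  0.4   0.24] [ 0.3   0.08 -0.95] [0.21 0.97 0.15]
0.18
[... 4713 characters left out ...]
.  0.]
0.06 -45 25 [ 0.38  0.68 -0.7   2.5   1.99  0.7   0.57] [ 0.33  0.85 -0.69  2.44  2.06  0.81  0.51] [ 0.28 -0.3  -0.91] [-0.58  0.71 -0.41]
0.06 0 25 [ 0.9   0.98 -1.41  2.25  1.32  0.99  0.68] [ 0.8   1.1  -1.32  2.2   1.46  1.01  0.61] [ 0.17 -0.   -0.98] [-0.  1.  0.]
0.06 195 -10 [ 0.75  0.7  -0.72  2.43  2.5   0.25  2.6 ] [ 0.66  0.86 -0.71  2.38  2.51  0.39  2.59] [ 0.43  0.04 -0.9 ] [-0.21 -0.97 -0.15]
0.06 150 -10 [ 0.94  0.99 -1.41  2.5   1.86  0.94 -2.44] [ 0.83  1.15 -1.33  2.45  2.    1.06 -2.48] [ 0.44 -0.09 -0.89] [ 0.41 -0.87  0.29]
0.06 -30 10 [ 0.94  0.99 -1.41  2.5   1.86  0.94  0.71] [ 0.83  1.15 -1.33  2.45  2.    1.06  0.66] [ 0.44 -0.09 -0.89] [-0.41  0.87 -0.29]
```

A grasp leaning 25°, closing along y', is feasible with margin. I'll work out waypoints to it.

```bash
cat >> g.py <<'E'
def pinG(z,back=0,lean=25):
    a=np.radians(lean); return pinpt(z)+back*np.array([-np.sin(a),0,np.cos(a)])
def path(G,R,n):
    row,t=tgt(G,R)
    for k in range(1,n+1): print([float(round(v*k/n,1 if i<3 else 3)) for i,v in enumerate(row)])
E
python3 - <<'E'
from g import *
path(pinG(30,70),rot(25),11)
E
python3 - <<'E'
from srch import *
np.set_printoptions(precision=2,suppress=True)
q=np.array([.88,1.11,-1.27,2.39,1.93,.86,.27])
for b in (0,30,50,70,90):
    R=rot(25);tcp=s2w(pinG(30,b))+R[:,2]*tcp_to_grasp;print(b,*ik(tcp,R,L,q,w=1e-3))
E
```

```text
[-1.5, 3.9, -17.1, -0.028, -0.031, 0.193]
[-3.0, 7.9, -34.3, -0.057, -0.062, 0.385]
[-4.5, 11.8, -51.4, -0.085, -0.093, 0.578]
[-6.0, 15.7, -68.5, -0.113, -0.124, 0.771]
[-7.5, 19.6, -85.6, -0.142, -0.155, 0.964]
[-9.0, 23.6, -102.8, -0.17, -0.187, 1.156]
[-10.5, 27.5, -119.9, -0.199, -0.218, 1.349]
[-12.0, 31.4, -137.0, -0.227, -0.249, 1.542]
[-13.5, 35.3, -154.1, -0.255, -0.28, 1.735]
[-15.0, 39.3, -171.3, -0.284, -0.311, 1.927]
[-16.5, 43.2, -188.4, -0.312, -0.342, 2.12]
0 [ 0.88  1.11 -1.27  2.39  1.93  0.86  0.27] 5.647278347627263e-08 4.067398362561647e-10
30 [ 0.92  1.03 -1.3   2.4   1.86  0.81  0.3 ] 1.8171218312561544e-06 1.3521445074715643e-08
50 [ 0.94  0.98 -1.32  2.41  1.81  0.78  0.33] 3.445331142962322e-06 2.5431557026944773e-08
70 [ 0.98  0.93 -1.34  2.41  1.75  0.74  0.37] 5.499717333258916e-06 4.0080703644918e-08
90 [ 1.01  0.89 -1.37  2.41  1.67  0.71  0.43] 8.076911972370365e-06 5.763259081081884e-08
```

```bash
python3 -m jog '[[-1,4,-10,-0.026,-0.028,0.177],[-3,7,-20,-0.052,-0.057,0.353],[-4,11,-30,-0.078,-0.085,0.53],[-6,14,-45,-0.104,-0.114,0.707],[-7,18,-60,-0.13,-0.142,0.883],[-8,22,-75,-0.156,-0.171,1.06],[-10,25,-90,-0.182,-0.199,1.237],[-11,29,-105,-0.208,-0.228,1.413],[-12,32,-120,-0.234,-0.256,1.59],[-14,36,-135,-0.26,-0.285,1.767],[-15,40,-150,-0.286,-0.313,1.943],[-16.5,43.2,-165,-0.312,-0.342,2.12],[-16.5,43.2,-188.4,-0.312,-0.342,2.12],[-16.5,43.2,-188.4,-0.312,-0.342,2.12],[-16.5,43.2,-188.4,-0.312,-0.342,2.12],[-16.5,43.2,-188.4,-0.312,-0.342,2.12]]' 0 >/dev/null; python3 -c "
from g import *
show();print(tgt(pinG(30,70),rot(25)));path(pinG(30),rot(25),5)"
```

```text
t 6.85 grasp pt stand [-181.2   -2.4  179.1] toolz [ 0.421 -0.009 -0.907] tooly [ 0.002  1.    -0.009]
F stand [-0.  -0.2  0.1] T [ 0.01  0.42 -0.01] open 42.6 grip 0.0 q [ 0.85  0.78 -1.02  2.42  1.98  0.48  0.17]
([0.4, 3.0, 1.6, 0.009, 0.002, 0.002], array([461., -78., 164.]))
[5.6, 2.8, -12.4, 0.002, 0.0, 0.0]
[11.1, 5.7, -24.8, 0.004, 0.001, 0.001]
[16.7, 8.5, -37.1, 0.005, 0.001, 0.001]
[22.2, 11.4, -49.5, 0.007, 0.002, 0.002]
[27.8, 14.2, -61.9, 0.009, 0.002, 0.002]
```

```bash
python3 -m jog '[[4,2.5,-8,0.009,0.002,0.002],[11,5.7,-25,0.009,0.002,0.002],[17,8.5,-37,0.009,0.002,0.002],[22,11.4,-49,0.009,0.002,0.002],[27.8,14.2,-61.9,0.009,0.002,0.002],[27.8,14.2,-61.9,0.009,0.002,0.002]]' >/dev/null; python3 - <<'E'
from h import *
from g import show,tgt,pinG,rot
show();print(tgt(pinG(30),rot(25)))
a=capture('scene');b=capture('top')
A=cv2.warpAffine(a[165:255,220:290],np.float32([[5.5,0,0],[0,5.5,0]]),(385,495),flags=2)
B=cv2.warpAffine(b[200:290,330:400],np.float32([[5.5,0,0],[0,5.5,0]]),(385,495),flags=2)
cv2.imwrite('pics/appr.png',np.hstack([A,B])[:,:,::-1])
E
```

```text
t 7.6 grasp pt stand [-150.8    0.2  114.8] toolz [ 0.42   0.003 -0.907] tooly [0.002 1.    0.004]
F stand [ 0.2  0.7 -0.4] T [0.05 0.44 0.01] open 42.7 grip 0.0 q [ 0.79  0.98 -1.03  2.39  2.1   0.65  0.08]
([0.8, 0.0, 2.4, -0.003, -0.004, 0.002], array([488., -67., 100.]))
```

View pics/appr.png

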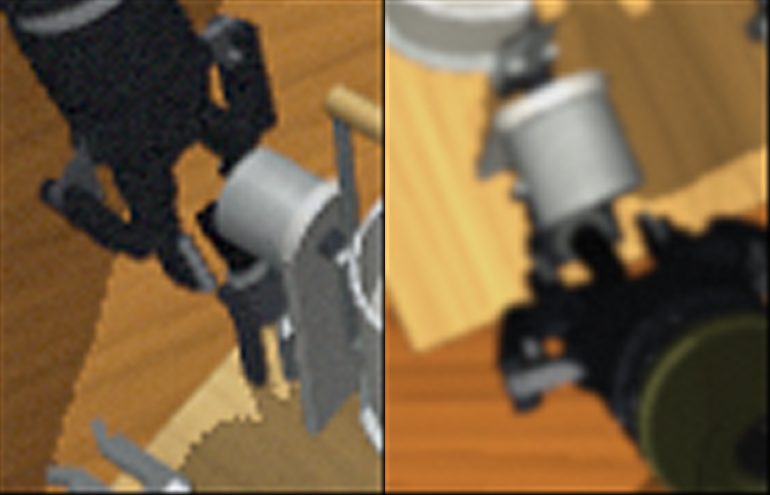

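The fingers straddle the grip, with the collar at left-panel (250,275) and the grip at right-panel (590,240) between fingertips at (540,265) and (650,232). Closing now.

```bash
python3 -m jog '[[0,0,0,0,0,0],[0,0,0,0,0,0],[0,0,0,0,0,0],[0,0,0,0,0,0],[0,0,0,0,0,0],[0,0,0,0,0,0]]' -1 50 >/dev/null; python3 -c "
from g import *
show();d=RZ@np.array([-s35,0,c35]);print(d*20,d*70)"
```

```text
t 8.45 grasp pt stand [-151.2   -0.2  116.2] toolz [ 0.421  0.001 -0.907] tooly [0.001 1.    0.002]
F stand [-2.6  0.1  5.4] T [0.   0.42 0.  ] open 16.7 grip 48.9 q [ 0.79  0.98 -1.03  2.39  2.1   0.65  0.08]
[-10.61012085  -4.36134233  16.38304089] [-37.13542298 -15.26469814  57.3406431 ]
```

```bash
python3 -m jog '[[-1.6,-0.7,2.5,0,0,0],[-4.2,-1.7,6.6,0,0,0],[-7.4,-3.1,11.5,0,0,0],[-10.6,-4.4,16.4,0,0,0],[-10.6,-4.4,16.4,0,0,0]]' >/dev/null; python3 -c "
from g import *
show()"
```

```text
t 9.07 grasp pt stand [-162.8   -0.4  132.6] toolz [ 0.421  0.001 -0.907] tooly [0.002 1.    0.002]
F stand [0.2 0.1 0.1] T [0.01 0.31 0.03] open 16.7 grip 48.9 q [ 0.81  0.93 -1.04  2.41  2.08  0.61  0.1 ]
```

```bash
python3 -m jog '[[-3.2,-1.3,5,0,0,0],[-6.4,-2.6,9.8,0,0,0],[-9.6,-3.9,14.7,0,0,0],[-12.7,-5.2,19.7,0,0,0],[-15.9,-6.5,24.6,0,0,0],[-19.1,-7.8,29.5,0,0,0],[-22.3,-9.2,34.4,0,0,0],[-25.5,-10.5,39.3,0,0,0],[-28.6,-11.8,44.2,0,0,0],[-28.6,-11.8,44.2,0,0,0]]' >/dev/null; python3 -c "
from g import *
show()"
```

```text
t 10.32 grasp pt stand [-193.9   -0.4  176.6] toolz [ 0.421  0.001 -0.907] tooly [0.002 1.    0.002]
F stand [ 0.4 -0.7 -1.3] T [-0.02  0.58 -0.04] open 16.4 grip 48.8 q [ 0.88  0.79 -1.04  2.44  2.    0.48  0.15]
```

The pin is out after about 74 mm of travel. Next I'll hold it upright in front of the notch.

```bash
python3 -c "
from g import *
path((-181.7,-130,160),rot(-10),10)"
```

```text
[5.0, -11.9, -1.8, -0.023, 0.056, 0.0]
[10.1, -23.9, -3.6, -0.047, 0.113, 0.0]
[15.1, -35.9, -5.4, -0.07, 0.169, 0.001]
[20.1, -47.8, -7.2, -0.093, 0.225, 0.001]
[25.1, -59.8, -9.0, -0.117, 0.281, 0.001]
[30.2, -71.7, -10.8, -0.14, 0.338, 0.001]
[35.2, -83.7, -12.6, -0.163, 0.394, 0.001]
[40.2, -95.6, -14.4, -0.186, 0.45, 0.002]
[45.3, -107.5, -16.2, -0.21, 0.507, 0.002]
[50.3, -119.5, -18.0, -0.233, 0.563, 0.002]
```

```bash
python3 -m jog '[[3,-8,1,-0.015,0.035,0],[7,-18,2,-0.035,0.085,0],[12,-30,0,-0.06,0.14,0],[18,-44,-3,-0.09,0.21,0.001],[25,-60,-9,-0.117,0.281,0.001],[32,-76,-12,-0.15,0.36,0.001],[39,-92,-14,-0.18,0.435,0.002],[45.3,-107.5,-16.2,-0.21,0.507,0.002],[49,-116,-17.5,-0.23,0.55,0.002],[50.3,-119.5,-18,-0.233,0.563,0.002],[50.3,-119.5,-18,-0.233,0.563,0.002],[50.3,-119.5,-18,-0.233,0.563,0.002]]' >/dev/null; python3 - <<'E'
from h import *
from g import show,tgt,rot,s2w
show();print(tgt((-181.7,-130,160),rot(-10)))
a=capture('scene');b=capture('top')
print(proj('scene',[s2w((-180,-130,131)),s2w((-180,-130,65))]),proj('top',[s2w((-180,-130,131)),s2w((-180,-130,65))]))
k=5
A=cv2.warpAffine(a[190:290,200:275],np.float32([[k,0,0],[0,k,0]]),(375,500),flags=2)
B=cv2.warpAffine(b[180:280,370:450],np.float32([[k,0,0],[0,k,0]]),(400,500),flags=2)
cv2.imwrite('pics/park1.png',np.hstack([A,B])[:,:,::-1])
E
```

```text
t 11.82 grasp pt stand [-181.8 -129.5  159.8] toolz [-0.174  0.001 -0.985] tooly [0.    1.    0.001]
F stand [-0.1  0.4 -2.3] T [-0.03 -0.19  0.  ] open 16.9 grip 49.0 q [ 0.65  0.86 -0.74  1.77  0.75  1.    1.5 ]
([0.3, -0.4, 0.2, -0.001, -0.001, 0.0], array([ 498., -204.,  142.]))
[[218.06202443 231.53449368]
 [222.32763715 244.16654335]] [[424.38499086 236.77094756]
 [418.8151733  239.9227126 ]]
```

View pics/park1.png

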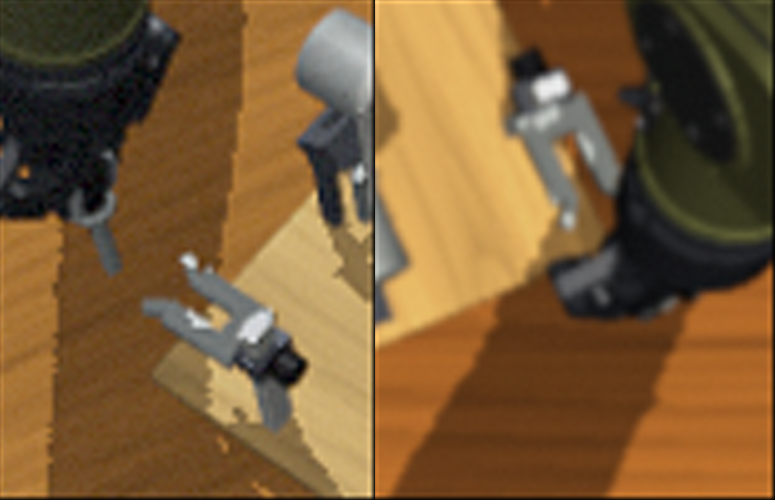

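The pin is upright: collar at scene (218.4,231.6) and tip at (222.8,244.4), against predicted (218.1,231.5) and (222.3,244.2). The notch prong tips are at (234,246.8). I'll do a local notch fit for the lateral offset and height.

```bash
python3 - <<'E'
from h import *
from g import s2w,path,rot,tgt
O=[('top',-95,408,207),('top',-137,414.4,222.4),('scene',-95,245,254.5),('scene',-137,234.2,246.8)]
f=lambda d,sel:np.concatenate([proj(c,s2w((x+d[0],-130+d[1],d[2])))[0]-[u,v] for c,x,u,v in O if c in sel])
for sel in(('top','scene'),('scene',),('top',)):
    r=least_squares(lambda d:np.r_[f(d,sel),.05*(d-[0,0,98])],[0,0,98]);print(sel,r.x.round(1),r.fun.round(1))
path((-150,-130,137),rot(-10),4);path((-142,-130,137),rot(-10),1)
E
```

```text
('top', 'scene') [ 0.6 -0.  97.3] [-1.  -0.3 -0.3 -0.2 -0.   0.3 -1.5 -0.2  0.  -0.  -0. ]
('scene',) [ 0.7  2.3 94.1] [ 0.7  0.3 -0.7 -0.3  0.   0.1 -0.2]
('top',) [-0.6 -1.4 97.2] [-0.4 -0.   0.3  0.  -0.  -0.1 -0. ]
[7.3, 2.9, -5.7, -0.0, -0.0, 0.0]
[14.7, 5.8, -11.4, -0.0, -0.0, 0.0]
[22.0, 8.8, -17.2, -0.0, -0.0, 0.0]
[29.4, 11.7, -22.9, -0.0, -0.0, 0.0]
[36.8, 14.7, -22.9, -0.0, -0.0, 0.0]
```

```bash
python3 -m jog '[[5,2,-4,0,0,0],[12,5,-10,0,0,0],[20,8,-17,0,0,0],[27,10.7,-21,0,0,0],[33,13.1,-22.9,0,0,0],[38,15.1,-22.9,0,0,0],[41.8,16.6,-22.9,0,0,0],[41.8,16.6,-22.9,0,0,0]]' >/dev/null; python3 -c "
from g import *
show()"; python3 -m jog '[[3.5,1.4,0,0,0,0],[7,2.9,0,0,0,0],[11,4.5,0,0,0,0],[15,6.2,0,0,0,0],[15,6.2,0,0,0,0]]'>/dev/null; python3 -c "
from g import *
show()"
```

```text
t 12.93 grasp pt stand [-135.9 -130.4  137. ] toolz [-0.173  0.    -0.985] tooly [0. 1. 0.]
F stand [-0.9  0.7 -0.6] T [-0.02 -0.24 -0.02] open 16.4 grip 49.0 q [ 0.58  0.92 -0.73  1.67  0.76  1.03  1.49]
t 13.55 grasp pt stand [-119.5 -130.2  136.8] toolz [-0.173  0.001 -0.985] tooly [0.    1.    0.001]
F stand [-0.6 -0.4 -0.3] T [-0.02 -0.25  0.03] open 16.5 grip 49.0 q [ 0.56  0.94 -0.73  1.63  0.75  1.05  1.5 ]
```

```bash
python3 -m jog '[[3.5,1.4,0,0,0,0],[7,2.9,0,0,0,0],[10.5,4.3,0,0,0,0],[14.8,6.1,0,0,0,0],[14.8,6.1,0,0,0,0]]' >/dev/null; python3 -c "
from g import *
show()"; python3 -m jog '[[0.9,0.4,0,0,0,0],[1.8,0.8,0,0,0,0]]'>/dev/null; python3 -c "
from g import *
show()"
```

```text
t 14.18 grasp pt stand [-103.4 -130.2  136.9] toolz [-0.173  0.001 -0.985] tooly [0.    1.    0.001]
F stand [ 0.5  0.3 -1.4] T [ 0.01 -0.19  0.  ] open 16.3 grip 49.0 q [ 0.54  0.95 -0.73  1.59  0.74  1.08  1.5 ]
t 14.43 grasp pt stand [-102.2 -130.4  136.8] toolz [-0.174  0.001 -0.985] tooly [0.001 1.    0.001]
F stand [ 0.1 -0.2 -0.9] T [-0.02 -0.28  0.03] open 16.8 grip 49.0 q [ 0.54  0.95 -0.73  1.58  0.74  1.08  1.5 ]
```

```bash
for i in 1 2; do python3 -m jog '[[0.9,0.4,0,0,0,0],[0.9,0.4,0,0,0,0]]'>/dev/null; python3 -c "
from g import *
show()"; done
```

```text
t 14.68 grasp pt stand [-101.  -130.3  136.9] toolz [-0.174  0.001 -0.985] tooly [0.    1.    0.001]
F stand [ 0.2  0.3 -1.6] T [-0.02 -0.23 -0.01] open 17.0 grip 49.0 q [ 0.54  0.95 -0.73  1.58  0.74  1.08  1.5 ]
t 14.93 grasp pt stand [-100.  -130.2  136.9] toolz [-0.174  0.001 -0.985] tooly [0.    1.    0.001]
F stand [-0.2 -0.3 -1.6] T [-0.   -0.21  0.01] open 16.4 grip 49.0 q [ 0.53  0.95 -0.73  1.58  0.74  1.08  1.5 ]
```

```bash
for i in 1 2; do python3 -m jog '[[0.9,0.4,0,0,0,0],[0.9,0.4,0,0,0,0]]'>/dev/null; python3 -c "
from g import *
show()"; done
```

```text
t 15.18 grasp pt stand [ -99.6 -130.3  136.8] toolz [-0.175  0.001 -0.985] tooly [0.001 1.    0.001]
F stand [-0.3  0.9  0. ] T [ 0.01  0.17 -0.  ] open 16.6 grip 49.0 q [ 0.53  0.95 -0.73  1.58  0.74  1.09  1.5 ]
t 15.43 grasp pt stand [ -99.3 -130.3  136.8] toolz [-0.176  0.001 -0.984] tooly [0.001 1.    0.001]
F stand [-4.1  0.1  1.8] T [ 0.14  0.85 -0.04] open 16.7 grip 49.1 q [ 0.53  0.95 -0.72  1.58  0.74  1.09  1.5 ]
```

Contact with the notch end is felt. I'll ease off and lower.

```bash
python3 -m jog '[[-0.7,-0.3,0,0,0,0],[-0.7,-0.3,-1.5,0,0,0],[-0.7,-0.3,-3,0,0,0],[-0.7,-0.3,-4.5,0,0,0],[-0.7,-0.3,-6,0,0,0],[-0.7,-0.3,-6,0,0,0]]'>/dev/null; python3 -c "
from g import *
show()"; for i in 1 2; do python3 -m jog '[[0,0,-0.5,0,0,0],[0,0,-1,0,0,0]]'>/dev/null; python3 -c "
from g import *
show()"; done
```

```text
t 16.18 grasp pt stand [ -99.3 -130.3  130.5] toolz [-0.175  0.001 -0.985] tooly [0.001 1.    0.001]
F stand [-4.2  0.4  0.3] T [-0.06  0.98  0.09] open 16.6 grip 49.0 q [ 0.53  0.96 -0.72  1.58  0.75  1.08  1.5 ]
t 16.43 grasp pt stand [ -99.3 -130.3  129.9] toolz [-0.175  0.001 -0.985] tooly [0.001 1.    0.   ]
F stand [-4.9  0.4  3.3] T [-0.    1.24 -0.03] open 16.4 grip 49.1 q [ 0.53  0.96 -0.72  1.58  0.75  1.07  1.5 ]
t 16.68 grasp pt stand [ -99.3 -130.3  129.3] toolz [-0.175  0.    -0.985] tooly [0.001 1.    0.   ]
F stand [-6.7  0.5  7. ] T [-0.01  1.5   0.  ] open 16.2 grip 49.5 q [ 0.53  0.96 -0.72  1.58  0.75  1.07  1.5 ]
```

```bash
python3 -m jog '[[-0.6,-0.25,0,0,0,0],[-1.1,-0.45,0,0,0,0]]'>/dev/null; python3 - <<'E'
from h import *
from g import show,s2w
show()
a=capture('scene');b=capture('top')
k=8
A=cv2.warpAffine(a[215:285,215:270],np.float32([[k,0,0],[0,k,0]]),(440,560),flags=2)
cv2.imwrite('pics/park2.png',A[:,:,::-1])
E
```

```text
t 16.93 grasp pt stand [ -99.5 -130.3  129.3] toolz [-0.172  0.    -0.985] tooly [0. 1. 0.]
F stand [-3.  -0.3  3.7] T [-0.09  0.8   0.02] open 17.0 grip 49.5 q [ 0.53  0.96 -0.72  1.58  0.75  1.07  1.5 ]
```

View pics/park2.png

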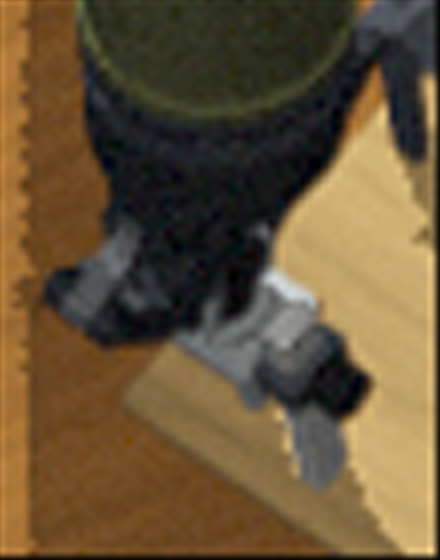

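```bash
python3 -m jog '[[-0.6,-0.25,0,0,0,0],[-0.9,-0.4,0,0,0,0],[-0.9,-0.4,0,0,0,0]]'>/dev/null; python3 -c "
from g import *
show()";  python3 -m jog '[[0,0,-0.4,0,0,0],[0,0,-0.8,0,0,0],[0,0,-0.8,0,0,0]]'>/dev/null; python3 -c "
from g import *
show()"
```

```text
t 17.4 grasp pt stand [ -99.7 -130.3  129.2] toolz [-0.171  0.    -0.985] tooly [0. 1. 0.]
F stand [-0.3 -1.6  5.8] T [-0.23  0.19  0.06] open 16.6 grip 49.6 q [ 0.53  0.96 -0.72  1.58  0.75  1.07  1.5 ]
t 17.77 grasp pt stand [ -99.7 -130.3  129.2] toolz [-0.171 -0.    -0.985] tooly [ 0.  1. -0.]
F stand [-1.6 -1.1  9.3] T [-0.1   0.57  0.02] open 16.6 grip 50.2 q [ 0.53  0.96 -0.72  1.59  0.75  1.07  1.5 ]
```

```bash
python3 -m jog '[[0.5,0.2,0.5,0,0,0],[1,0.4,0.6,0,0,0],[1.4,0.6,0.6,0,0,0],[1.4,0.6,0.6,0,0,0]]'>/dev/null; python3 -c "
from g import *
show()";  python3 -m jog '[[-0.5,-0.2,0,0,0,0],[-0.7,-0.3,0,0,0,0],[-0.7,-0.3,0,0,0,0]]'>/dev/null; python3 -c "
from g import *
show()"
```

```text
t 18.27 grasp pt stand [ -99.6 -130.3  129.2] toolz [-0.174  0.    -0.985] tooly [0.001 1.    0.   ]
F stand [-3.6 -0.8  8.6] T [-0.14  0.84 -0.04] open 16.7 grip 49.9 q [ 0.53  0.96 -0.72  1.58  0.75  1.07  1.5 ]
t 18.65 grasp pt stand [ -99.6 -130.3  129.2] toolz [-0.172  0.    -0.985] tooly [0. 1. 0.]
F stand [-1.9 -0.2  7.4] T [-0.12  0.56 -0.  ] open 16.8 grip 49.9 q [ 0.53  0.96 -0.72  1.58  0.75  1.07  1.5 ]
```

```bash
python3 -m jog '[[0,0,0.6,0,0,0],[0,0,0.6,0,0,0]]'>/dev/null; python3 -c "
from g import *
show()";  python3 -m jog '[[0,0,0,0,0,0],[0,0,0,0,0,0],[0,0,0,0,0,0],[0,0,0,0,0,0]]' 0.3 20 >/dev/null; python3 -c "
from g import *
show();path((-99.6-90*.174,-130.3,129.2+90),rot(-10),3)"
```

```text
t 18.9 grasp pt stand [ -99.7 -130.3  129.3] toolz [-0.173  0.001 -0.985] tooly [0. 1. 0.]
F stand [-1.5 -1.5  3.7] T [-0.19  0.17  0.04] open 16.3 grip 49.6 q [ 0.53  0.96 -0.72  1.58  0.75  1.07  1.5 ]
t 19.4 grasp pt stand [-100.2 -130.1  129.1] toolz [-0.174  0.001 -0.985] tooly [0.    1.    0.001]
F stand [-0.3 -0.1 -0.3] T [ 0.03 -0.2   0.01] open 55.6 grip 0.0 q [ 0.53  0.96 -0.72  1.58  0.75  1.07  1.5 ]
[-4.6, -2.0, 30.0, -0.0, -0.0, 0.0]
[-9.2, -3.9, 60.1, -0.001, -0.0, 0.0]
[-13.8, -5.9, 90.1, -0.001, -0.0, 0.0]
```

```bash
python3 -m jog '[[1,0.5,8,0,0,0],[4,1.5,25,0,0,0],[8,3,50,0,0,0],[12,5,80,0,0,0],[15,6,110,0,0,0],[15,6,130,0,0,0]]' >/dev/null; python3 - <<'E'
from h import *
from g import *
show()
a=capture('scene');b=capture('top')
k=5
A=cv2.warpAffine(a[180:280,215:315],np.float32([[k,0,0],[0,k,0]]),(400,500),flags=2)
B=cv2.warpAffine(b[140:240,350:430],np.float32([[k,0,0],[0,k,0]]),(400,500),flags=2)
cv2.imwrite('pics/park3.png',np.hstack([A,B])[:,:,::-1])
print(proj('scene',[s2w((-100,-130,141)),s2w((-100,-130,105)),s2w((-100,-130,34))]),proj('top',[s2w((-100,-130,141))]))
path((0,0,345),rot(0),10)
E
```

```text
t 20.15 grasp pt stand [ -83.1 -130.2  262. ] toolz [-0.171 -0.    -0.985] tooly [ 0.  1. -0.]
F stand [ 0.5  0.3 -0.2] T [-0.   -0.2  -0.04] open 55.5 grip 0.0 q [ 0.54  0.82 -0.79  1.43  0.62  1.31  1.61]
[[241.05992566 245.38031991]
 [242.91415908 252.27242937]
 [246.30379086 264.877394  ]] [[411.17019653 205.54508874]]
[3.0, 15.3, 8.3, 0.007, -0.016, 0.0]
[6.0, 30.7, 16.5, 0.013, -0.031, 0.0]
[8.9, 46.0, 24.8, 0.02, -0.047, 0.0]
[11.9, 61.4, 33.0, 0.026, -0.063, 0.0]
[14.9, 76.7, 41.3, 0.033, -0.079, 0.001]
[17.9, 92.0, 49.6, 0.04, -0.094, 0.001]
[20.9, 107.4, 57.8, 0.046, -0.11, 0.001]
[23.8, 122.7, 66.1, 0.053, -0.126, 0.001]
[26.8, 138.1, 74.3, 0.059, -0.141, 0.001]
[29.8, 153.4, 82.6, 0.066, -0.157, 0.001]
```

View pics/park3.png

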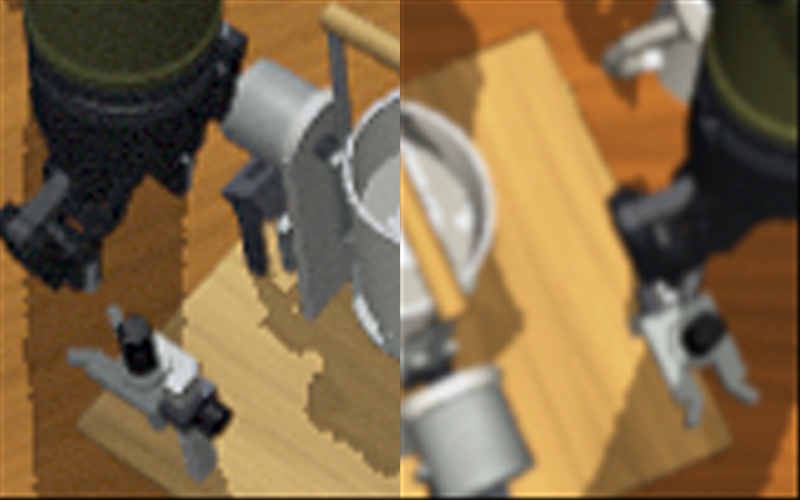

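The pin hangs upright in the notch: top at scene (241.6,246), matching the predicted (241.1,245.4), with the collar on the plate. Next is the bar.

```bash
python3 -m jog '[[2,5,25,0.007,-0.016,0],[4,15,55,0.013,-0.031,0],[7,30,80,0.02,-0.047,0],[11,50,82,0.026,-0.063,0],[15,77,82.6,0.033,-0.079,0.001],[19,100,82.6,0.04,-0.094,0.001],[24,122,82.6,0.053,-0.126,0.001],[28,142,82.6,0.06,-0.145,0.001],[29.8,153.4,82.6,0.066,-0.157,0.001],[29.8,153.4,82.6,0.066,-0.157,0.001],[29.8,153.4,82.6,0.066,-0.157,0.001]]' 0.3 >/dev/null; python3 - <<'E'
from h import *
from g import *
show()
print(tgt((0,0,284),rot(0)))
b=capture('top');a=capture('scene')
for c in('top','scene'):print(c,[(np.round(d['position'],1),round(d['conf'],2)) for d in pinpoint('handle',c)],proj(c,s2w((0,0,285))))
E
```

```text
t 21.62 grasp pt stand [ -1.7  -0.9 341.9] toolz [-0.005  0.001 -1.   ] tooly [0.001 1.    0.001]
F stand [0.7 0.9 0.7] T [-0.03  0.01  0.03] open 55.6 grip 0.0 q [ 0.39  0.7  -0.86  1.44  0.54  1.26  1.44]
([1.4, 1.5, -57.9, 0.001, -0.005, 0.001], array([620., -13., 265.]))
top [(array([347.5, 176.5]), 0.77)] [[347.96801639 173.48123904]]
scene [(array([302.8, 196.5]), 0.7)] [[302.84430052 196.46870345]]
```

Both views agree with the predicted bar position. Descending and gripping.

```bash
python3 -m jog '[[1.4,1.5,-10,0,-0.005,0],[1.4,1.5,-25,0,-0.005,0],[1.4,1.5,-40,0,-0.005,0],[1.4,1.5,-50,0,-0.005,0],[1.4,1.5,-57.9,0,-0.005,0],[1.4,1.5,-57.9,0,-0.005,0]]' >/dev/null; python3 -c "
from g import *
show()"; python3 -m jog '[[0,0,0,0,0,0],[0,0,0,0,0,0],[0,0,0,0,0,0],[0,0,0,0,0,0],[0,0,0,0,0,0]]' -1 30 >/dev/null; python3 - <<'E'
from g import *
show()
for n in(8,):
  for th in(.05,.1,.2,.3,.4,.5,.6,.7,.76,.8,.82):
    d=RZ@np.array([0,120*np.sin(th),120*(np.cos(th)-1)]); print(th,d.round(1).tolist())
E
```

```text
t 22.57 grasp pt stand [1.000e-01 1.100e+00 2.836e+02] toolz [-0.001  0.    -1.   ] tooly [-0.001  1.     0.   ]
F stand [-0.2 -0.3  0.3] T [-0.02  0.04 -0.  ] open 55.3 grip 0.0 q [ 0.38  0.75 -0.83  1.52  0.59  1.13  1.39]
t 23.2 grasp pt stand [  0.6   1.1 284.8] toolz [ 0.001 -0.    -1.   ] tooly [-0.001  1.    -0.   ]
F stand [-1.8  0.3  3.7] T [0.07 0.19 0.02] open 12.5 grip 29.3 q [ 0.38  0.75 -0.83  1.52  0.59  1.13  1.39]
0.05 [-2.3, 5.5, -0.1]
0.1 [-4.6, 11.1, -0.6]
0.2 [-9.1, 22.1, -2.4]
0.3 [-13.5, 32.8, -5.4]
0.4 [-17.8, 43.2, -9.5]
0.5 [-21.9, 53.2, -14.7]
0.6 [-25.8, 62.7, -21.0]
0.7 [-29.4, 71.5, -28.2]
0.76 [-31.4, 76.5, -33.0]
0.8 [-32.7, 79.6, -36.4]
0.82 [-33.4, 81.1, -38.1]
```

```bash
python3 -m jog '[[-1,2.5,0,0,0,0],[-2.3,5.5,-0.1,0,0,0],[-4.6,11.1,-0.6,0,0,0],[-6.9,16.6,-1.4,0,0,0],[-9.1,22.1,-2.4,0,0,0],[-11.3,27.5,-3.8,0,0,0],[-13.5,32.8,-5.4,0,0,0],[-15.7,38,-7.3,0,0,0],[-17.8,43.2,-9.5,0,0,0]]' >/dev/null; python3 - <<'E'
from g import *
show()
for a,th in((.4,.45),(.4,.5),(.4,.55),(.4,.6),(.4,.65),(.4,.7),(.4,.75),(.4,.78)):
    d=RZ@np.array([0,120*(np.sin(th)-np.sin(a)),120*(np.cos(th)-np.cos(a))]); print(th,d.round(1).tolist())
E
```

```text
t 24.32 grasp pt stand [  0.4  48.  274.5] toolz [ 0. -0. -1.] tooly [-0.001  1.    -0.   ]
F stand [-1.  -1.5  7.6] T [-0.54  0.15  0.02] open 13.1 grip 31.3 q [ 0.32  0.74 -0.83  1.59  0.6   1.08  1.29]
0.45 [-2.1, 5.1, -2.5]
0.5 [-4.1, 10.0, -5.2]
0.55 [-6.1, 14.8, -8.2]
0.6 [-8.0, 19.4, -11.5]
0.65 [-9.8, 23.9, -15.0]
0.7 [-11.6, 28.3, -18.7]
0.75 [-13.3, 32.4, -22.7]
0.78 [-14.3, 34.8, -25.2]
```

```bash
python3 -m jog '[[-2.1,5.1,-2.5,0,0,0],[-4.1,10,-5.2,0,0,0],[-6.1,14.8,-8.2,0,0,0],[-8,19.4,-11.5,0,0,0],[-9.8,23.9,-15,0,0,0],[-11.6,28.3,-18.7,0,0,0],[-12.5,30.4,-20.7,0,0,0],[-13.3,32.4,-22.7,0,0,0],[-13.8,33.6,-24,0,0,0],[-14.3,34.8,-25.2,0,0,0],[-14.3,34.8,-25.2,0,0,0]]' >/dev/null; python3 - <<'E'
from g import *
show()
s=sense();g=w2s(s['tcp_pos']-s['tool_rot'][:,2]*tcp_to_grasp);print('th',np.arctan2(g[1]-1.1,g[2]-165))
for th in(.79,.80,.81,.82,.83):
    d=RZ@np.array([0,120*(np.sin(th)-np.sin(.78)),120*(np.cos(th)-np.cos(.78))]); print(th,d.round(1).tolist())
E
```

```text
t 25.7 grasp pt stand [2.000e-01 8.550e+01 2.493e+02] toolz [-0.  0. -1.] tooly [-0.001  1.     0.   ]
F stand [ 0.1 -2.9  1.3] T [-0.9  -0.16  0.03] open 12.9 grip 31.0 q [ 0.25  0.75 -0.81  1.65  0.62  1.01  1.2 ]
th 0.785912226491439
0.79 [-0.3, 0.8, -0.8]
0.8 [-0.6, 1.6, -1.7]
0.81 [-1.0, 2.3, -2.6]
0.82 [-1.3, 3.1, -3.4]
0.83 [-1.6, 3.8, -4.3]
```

```bash
python3 -m jog '[[-0.3,0.8,-0.8,0,0,0],[-0.6,1.6,-1.7,0,0,0],[-1,2.3,-2.6,0,0,0],[-1.3,3.1,-3.4,0,0,0],[-1.3,3.1,-3.4,0,0,0]]' >/dev/null; cat > th.py <<'E'
from g import *
show()
s=sense();g=w2s(s['tcp_pos']-s['tool_rot'][:,2]*tcp_to_grasp);print('th',np.arctan2(g[1]-1.1,g[2]-165),'r',np.hypot(g[1]-1.1,g[2]-165))
E
python3 th.py
```

```text
t 26.32 grasp pt stand [2.000e-01 8.730e+01 2.475e+02] toolz [ 0.001 -0.003 -1.   ] tooly [ 0.001  1.    -0.003]
F stand [-2.4 -6.5 13.4] T [-1.58  0.69 -0.04] open 12.5 grip 32.0 q [ 0.25  0.75 -0.81  1.66  0.62  1.01  1.19]
th 0.8070300936751789 r 119.33674104077376
```

At the other stop (0.807 rad measured, about 14 N). Hold it.

```bash
python3 -m jog '[[0,0,0,0,0,0],[0,0,0,0,0,0],[0,0,0,0,0,0],[0,0,0,0,0,0],[0,0,0,0,0,0],[0,0,0,0,0,0],[0,0,0,0,0,0],[0,0,0,0,0,0],[0,0,0,0,0,0],[0,0,0,0,0,0],[0,0,0,0,0,0],[0,0,0,0,0,0]]' >/dev/null; python3 th.py; python3 - <<'E'
from g import *
for th in(.8,.76,.72,.66,.6,.54,.48,.42,.36,.3,.24,.19,.15,.12,.1):
    d=RZ@np.array([0,120*(np.sin(th)-np.sin(.82)),120*(np.cos(th)-np.cos(.82))]); print(th,d.round(1).tolist())
E
```

```text
t 27.82 grasp pt stand [2.000e-01 8.730e+01 2.476e+02] toolz [ 0.001 -0.003 -1.   ] tooly [ 0.001  1.    -0.003]
F stand [-3.6 -6.7 12.6] T [-1.62  0.65  0.09] open 12.7 grip 32.0 q [ 0.25  0.75 -0.81  1.66  0.62  1.01  1.19]
th 0.8067381048606996 r 119.3495919256677
0.8 [0.6, -1.5, 1.7]
0.76 [1.9, -4.7, 5.1]
0.72 [3.3, -8.0, 8.4]
0.66 [5.4, -13.1, 12.9]
0.6 [7.6, -18.5, 17.2]
0.54 [9.9, -24.1, 21.1]
0.48 [12.3, -29.9, 24.6]
0.42 [14.8, -35.9, 27.7]
0.36 [17.3, -42.1, 30.4]
0.3 [19.9, -48.3, 32.8]
0.24 [22.5, -54.8, 34.7]
0.19 [24.7, -60.2, 36.0]
0.15 [26.5, -64.6, 36.8]
0.12 [27.9, -67.9, 37.3]
0.1 [28.8, -70.1, 37.5]
```

```bash
python3 -m jog '[[0.6,-1.5,1.7,0,0,0],[1.9,-4.7,5.1,0,0,0],[3.3,-8,8.4,0,0,0],[5.4,-13.1,12.9,0,0,0],[7.6,-18.5,17.2,0,0,0],[9.9,-24.1,21.1,0,0,0],[12.3,-29.9,24.6,0,0,0],[14.8,-35.9,27.7,0,0,0],[17.3,-42.1,30.4,0,0,0],[19.9,-48.3,32.8,0,0,0],[22.5,-54.8,34.7,0,0,0],[24.7,-60.2,36,0,0,0],[26.5,-64.6,36.8,0,0,0],[27.9,-67.9,37.3,0,0,0],[28.8,-70.1,37.5,0,0,0],[28.8,-70.1,37.5,0,0,0]]' >/dev/null; python3 th.py; python3 - <<'E'
from g import *
for th in(.08,.06,.045,.03,.015,0,-.01,-.02):
    d=RZ@np.array([0,120*(np.sin(th)-np.sin(.1)),120*(np.cos(th)-np.cos(.1))]); print(th,d.round(1).tolist())
E
```

```text
t 29.82 grasp pt stand [  0.7  14.1 285.9] toolz [ 0.002  0.001 -1.   ] tooly [-0.001  1.     0.001]
F stand [-2.3  4.9  6.9] T [1.16 0.47 0.01] open 12.3 grip 31.4 q [ 0.36  0.74 -0.84  1.54  0.59  1.13  1.36]
th 0.10713951437734899 r 121.58492047304489
0.08 [0.9, -2.2, 0.2]
0.06 [1.8, -4.4, 0.4]
0.045 [2.5, -6.1, 0.5]
0.03 [3.2, -7.8, 0.5]
0.015 [3.9, -9.4, 0.6]
0 [4.6, -11.1, 0.6]
-0.01 [5.0, -12.2, 0.6]
-0.02 [5.5, -13.3, 0.6]
```

```bash
python3 -m jog '[[0.5,-1.1,0,0,0,0],[0.9,-2.2,0,0,0,0],[1.4,-3.3,0,0,0,0],[1.8,-4.4,0,0,0,0],[2.3,-5.5,0,0,0,0],[2.7,-6.6,0,0,0,0],[3.2,-7.8,0,0,0,0],[3.6,-8.6,0,0,0,0],[3.9,-9.4,0,0,0,0],[4.3,-10.3,0,0,0,0],[4.6,-11.1,0,0,0,0],[4.6,-11.1,0,0,0,0]]' >/dev/null; python3 th.py; python3 -m jog '[[0.2,-0.5,0,0,0,0],[0.4,-1,0,0,0,0],[0.6,-1.5,0,0,0,0],[0.6,-1.5,0,0,0,0]]' >/dev/null; python3 th.py
```

```text
t 31.32 grasp pt stand [  0.7   2.  286. ] toolz [ 0.002  0.001 -1.   ] tooly [-0.001  1.     0.001]
F stand [-1.6  3.3  6.8] T [1.2  0.45 0.  ] open 12.6 grip 31.9 q [ 0.38  0.75 -0.84  1.52  0.59  1.14  1.39]
th 0.007388162232896286 r 120.96660786222719
t 31.82 grasp pt stand [  0.7   1.1 286. ] toolz [ 0.002  0.002 -1.   ] tooly [-0.002  1.     0.002]
F stand [-2.6  5.9  6.9] T [ 1.45  0.39 -0.04] open 13.0 grip 31.9 q [ 0.38  0.75 -0.84  1.52  0.59  1.14  1.39]
th 0.0003633903131431469 r 120.95469098061385
```

```bash
python3 -m jog '[[0.2,-0.5,0,0,0,0],[0.4,-1,0,0,0,0],[0.6,-1.5,0,0,0,0],[0.6,-1.5,0,0,0,0]]' >/dev/null; python3 th.py
```

```text
t 32.33 grasp pt stand [  0.7   1.1 286. ] toolz [ 0.002  0.004 -1.   ] tooly [-0.003  1.     0.004]
F stand [-2.   9.2  8. ] T [ 1.93  0.49 -0.  ] open 12.8 grip 31.9 q [ 0.38  0.75 -0.84  1.52  0.59  1.14  1.39]
th -0.00019146672507040712 r 120.98420201683302
```

Firm against the level stop. Release and retreat straight up.

```bash
python3 -m jog '[[0,0,0,0,0,0],[0,0,0,0,0,0],[0,0,0,0,0,0],[0,0,0,0,0,0]]' 0.3 >/dev/null; python3 th.py; python3 -m jog '[[0,0,10,0,0,0],[0,0,30,0,0,0],[0,0,60,0,0,0],[0,0,100,0,0,0],[0,0,130,0,0,0],[-30,0,150,0,0,0],[-80,0,150,0,0,0],[-120,0,150,0,0,0],[-120,0,150,0,0,0],[-120,0,150,0,0,0]]' >/dev/null; python3 - <<'E'
from h import *
from g import *
show()
for c in('top','scene'):
    a=cv2.imread(f'pics/{c}0.png')[:,:,::-1]; im=capture(c)
    for q in('handle','pin','mug','jar','soap'):print(c,q,[(np.round(d['position'],1),round(d['conf'],2)) for d in pinpoint(q,c)][:2])
    print(proj(c,[s2w((0,0,285)),s2w((-100,-130,100))]).round(1))
    if c=='scene': # compare bar/jug region with the start picture
        d=np.abs(a[180:250,278:340].astype(int)-im[180:250,278:340]).mean(); print('diff',d)
E
```

```text
t 32.83 grasp pt stand [ 1.000e-01 -2.800e+00  2.835e+02] toolz [-0. -0. -1.] tooly [-0.  1. -0.]
F stand [0.1 0.8 0.3] T [0.03 0.02 0.01] open 55.3 grip 0.0 q [ 0.38  0.75 -0.83  1.52  0.59  1.14  1.39]
th -0.03313348386932992 r 118.55585604802457
t 34.08 grasp pt stand [-110.    42.9  434.4] toolz [ 0.002 -0.001 -1.   ] tooly [-0.     1.    -0.001]
F stand [ 0.2 -0.5 -0. ] T [ 0.01 -0.04 -0.01] open 55.5 grip 0.0 q [ 0.55  0.45 -0.96  1.61  0.38  1.29  1.49]
top handle []
top pin [(array([346.7, 190.6]), 0.28)]
top mug [(array([413.1, 151.3]), 0.68), (array([362.6, 241.4]), 0.62)]
top jar [(array([269.9, 274.5]), 0.97)]
top soap [(array([247.8, 226.7]), 0.92), (array([370. , 234.7]), 0.57)]
[[348.  173.5]
 [408.1 208.6]]
scene handle [(array([302.5, 194.9]), 0.94)]
scene pin [(array([242.2, 251.2]), 0.47), (array([323.8, 179.1]), 0.4)]
scene mug []
scene jar [(array([323.5, 180. ]), 0.83)]
scene soap [(array([360.6, 202.8]), 0.82)]
[[302.8 196.5]
 [243.2 253.2]]
diff 9.726958525345623
```

```bash
python3 -c "
from bench import finish_job
print(finish_job())"
```

```text
the job is handed in; nothing more can be done
None
```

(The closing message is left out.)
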